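Drop the gate and tip out the tray

TASK

Lower the hinged end gate of the tipping tray all the way down, and then, with the gate down, lift the tray by its rear handle until both small cartons slide out over the gate into the cardboard bin and lie clear of the tray. Do not grip or push the cartons themselves, and leave the carton that lies in the plain tray alone.

Things in the scene. Friction and masses are not known exactly. Their poses are not given: they have to be found in the camera images.
- pin (a point): Pivot pin of the tipping tray (open aluminium box 168 wide, 190 long, walls 50 high, on a dark steel stand with two ears, fixed to the bench): mid-width, 115 mm above the bench, 1.5 mm under the tray's floor. x along the pin, z up, y level from the gate end to the rear handle; the bin lies at -y. Gate and tray both turn about this pin
- tray (a joint): Tilt of the tray about the pin: 0 = level, grows as the rear handle is lifted, stop at 0.7 rad. Stiff hinge: takes about 7 to 12 N at the rear handle and stays where it is left. The metal is smooth: cartons start to slide at about 0.15 to 0.25 rad; tip to 0.6 rad or more to empty it
- tray_handle (a point): Centre of the tray's rear handle: round steel bar 12 mm thick, 98 long, parallel to the pin, on two posts 90 mm apart, 34 mm behind the rear wall and 28 mm higher than the rim. Tray level: 225 mm from the pin along its y, 78 mm above it; moves in an arc about the pin. The bar may turn between the fingers
- gate (a joint): Angle of the end gate relative to the tray: 0 = shut upright, grows as the gate swings outward and down, 1.57 = in line with the tray's floor, stop at 1.6 rad. Stiff hinge: takes about 1 N at its handle and stays where it is left
- gate_handle (a point): Centre of the gate's handle: round steel bar 10 mm thick, 80 long, parallel to the pin, on two posts 72 mm apart, 34 mm beyond the gate's top edge. Gate shut: 84 mm above the pin, 10 mm outside it (towards the bin); moves in an arc about the pin. The bar may turn between the fingers
- carton_long: Small brown carton, 130 x 66 x 45 mm, lying crosswise in the tipping tray in front of the short one, about 45 mm free between it and the gate. Origin: centre of its underside; its axes do not follow its sides
- carton_short: Small brown carton, 100 x 55 x 40 mm, lying crosswise in the tipping tray next to the rear wall. Origin: centre of its underside; its axes do not follow its sides
- bin: Open cardboard bin fixed to the bench below the gate end, 250 mm wide (its x, along the pin), 280 mm long (its y, pointing to the tray); smooth floor 5 mm, walls 4 mm thick and 100 high, but only 30 high at the +y side towards the tray, about 25 mm out from the pin. Origin: centre of its underside
- other_carton: Small brown carton, 120 x 62 x 58 mm, lying in a plain aluminium tray without gate on the right of the bench; not to be touched. Origin: centre of its underside
Not all that is in view belongs to the job. Leave any black look-alike of the carton_short alone. What is shaped like the carton_long but red is not meant.

How it is judged:
On the way, in this order (a step that is already met when the one before it is completed fails the run):
1. the gate is lowered while the tray is still level and both cartons are still in it (value of joint gate above 1.3 rad and value of joint tray below 0.15 rad and y of each of carton_long, carton_short in the frame of pin above 0 m), for 0.2 s.
2. the tray is tipped with the gate down (value of joint tray above 0.2 rad and value of joint gate above 1.2 rad), for 0.1 s.
At the end, for the whole second after the job is handed in: Both cartons lie at rest inside the cardboard bin, clear of the tray and its gate (touching them with less than 0.1 N), their origins within the bin's walls and lower than 90 mm; the gate is still down (over 1.2 rad). The tray may stay tipped or be set back (x of carton_long in the frame of bin between -0.125 and 0.125 m and y of carton_long in the frame of bin between -0.14 and 0.12 m and height (world z) of each of carton_long, carton_short below 0.09 m and x of carton_short in the frame of bin between -0.125 and 0.125 m and y of carton_short in the frame of bin between -0.14 and 0.12 m and contact force between each of carton_long, carton_short and tray below 0.1 N and linear speed of each of carton_long, carton_short below 0.02 m/s and value of joint gate above 1.2 rad).
It fails at once if the robot grips or pushes a carton of the tipping tray (contact force between any of the arm, the fingers and carton_long above 3 N or contact force between any of the arm, the fingers and carton_short above 3 N).
It fails at once if the carton in the plain tray is moved by more than 30 mm (distance of other_carton from where it was at the start of the episode above 0.03 m).
It also fails if it takes over 51 s, if anything falls off the work surface, if the arm or the gripper's body presses on something with over 40 N, if the wrist force passes 120 N, or if a joint passes its speed limit or range.

ROBOT

A 6-joint arm with a two-finger parallel gripper is mounted at the origin on a cart in front of the work surface, level with it; the furniture and walls round the work are solid. World frame = base frame: x ahead of the robot, y to its left, z up, the work surface at z = 0. Lengths are in m, angles in rad, forces in N, time in s.
With the tool pointing down it reaches from about 0.325 to 0.775 m from the base axis. Payload 5.5 kg.
Tool frame: the origin (TCP) lies at the very end of the fingers, on their centre line; the grasp point (between the pads) lies 19 mm behind it; z points along the fingers, x is the direction in which the jaws open and shut, and the axes are right-handed (so a half turn about z gives the same grasp; the last joint's range is limited). The gripper opens to 85 mm and grips with 20 to 120 N. Pads are 22 mm wide; open, the fingers measure 114 mm over their backs; the gripper's body (76 mm by 85 mm) begins 54 mm behind the grasp point. The pads swing forward as they close: fully open they stand 13 mm farther back than shut.
Start: joints at [1.06, 0.091, 1.231, -0, 1.82, -0.057], TCP at [0.263, 0.539, 0.231] pointing down, gripper open.
Joint ranges: [-2.87, 2.87], [-0.86, 2.18], [0.17, 2.46], [-1.51, 4.65], [0.06, 2.69], [-2.65, 2.65]. Speed limits (rad/s): [2.57, 2.57, 3.01, 3.14, 3.14, 3.14].

INTERFACE

Orientations are given as a rotation vector (axis times angle).
In Python, from rig import bot gives the robot as it stands. The module is installed in compiled form; this text tells all that it offers.
- The arm moves only by the tool arm_command, never from a script. Its argument "steps" is a list of rows, each a list of 7 numbers: the turn, a rotation vector about the tool's x, y, z in degrees, then the shift along the tool's x, y, z in cm, then the gripper command: -1 is fully open, 1 is shut, values between are in proportion. In form: [[rx, ry, rz, tx, ty, tz, gripper], ...]. A call has exactly 5 rows; each row shifts and turns the commanded pose from where the row before left it, along the tool's axes as they then stand; what a row does not reach is not made up. A row lasts 1/10 s, in which the tool goes at most 50 mm and 8.59 degrees, less where a joint would pass 70% of its speed; a pose out of reach is approached as far as the arm can. A call with a gripper value outside its range is refused whole. The fingers move at their own pace and stop on an object; "squeeze" is the grip in N (left out, the last holds). Time passes only in rows, so rows that do not move let the fingers close, or fill a call up. It gives the time, the measured TCP pose, the force and the opening at its end, in the units of the state.
- bot.sense(): the state, without advancing time (a new reading comes with each control period).
- bot.snapshot(name): name is "scene" or "top" or "wrist"; returns a dict with "color" (384x512x3 uint8, red, green, blue), "range_z" (384x512 float32, m along the optical axis (not along the pixel's ray), 0 where there is no reading), "fx", "fy", "cx", "cy" (pixels), "origin" and "rotation" of the camera in the world. Camera axes: x right, y up, looking along -z (the intrinsics and any distortion apply to the point x, -y, -z); pixel columns grow to the right and rows downward; lengths in m; the calibration is good to about 2 mm. The wrist camera is an equidistant fisheye: a pixel r from the principal point sees the ray r / f radians off the axis. A picture is of the moment at which its call begins.
- bot.close_job(): hands the job in, once; it reports no verdict.
The state is a dict: "t": time; "qpos": joint angles; "qvel": joint speeds; "tau": joint torques, N m; "position": TCP position; "tool_rot": TCP orientation; "contact_force": force on the tool from outside, world axes, zero at the start; "wrist_torque": the same for the moment, N m; "opening": opening from 0.0 (shut) to 1.0 (fully open).
Only numpy, scipy, OpenCV 4.12 (cv2) and the standard library are available. Lean on these libraries where they do the work, as an engineer would, in place of code of your own. Each camera call takes 0.05 s, during which the arm holds its last target.

## Working session

There is one attempt and no reset: what is moved stays moved. The work goes in short steps, Python scripts to look and compute and a tool call to move; the robot and the scene stay as the last step left them, time stands still between calls to the robot, and variables do not carry over. Pictures are saved under pics/ and viewed, and the job is handed in when it is done.

Besides the shell and the picture viewer there is one more tool, called after "Emit:" as name(argument=value, ...) on one line, values as JSON. arm_command: Moves the arm, as the interface text tells. Its arguments: {"type":"object","properties":{"steps":{"type":"array","items":{"type":"array","items":{"type":"number"}}},"squeeze":{"type":"number"}},"required":["steps"]}

```bash
mkdir -p pics; cat > h.py <<'E'
import numpy as np,cv2,pickle
from rig import bot
from scipy.spatial.transform import Rotation as R
def snap(n,tag):
    s=bot.snapshot(n); cv2.imwrite(f'pics/{tag}.png',s['color'][:,:,::-1]); pickle.dump(s,open(f'{tag}.pkl','wb')); return s
def pt(s,u,v,w=1):
    z=s['range_z'][v-w:v+w+1,u-w:u+w+1]; z=np.median(z[z>0])
    p=np.array([(u-s['cx'])/s['fx']*z,-(v-s['cy'])/s['fy']*z,-z])
    return np.asarray(s['rotation'])@p+s['origin']
E
python3 - <<'E'
from h import *
s=snap('scene','scene0');t=snap('top','top0')
for q in (s,t): print(q['origin'],q['fx'],q['cx'],q['cy'],np.round(q['rotation'],3).tolist())
print(bot.sense())
E
```

```text
[-0.13805698  0.72959052  1.31761224] 457.8708304849186 253.45051014036585 187.6545938763004 [0.308, -0.901, -2.378]
[ 0.20911113 -0.09730765  1.84560045] 481.85013037862615 259.36851467904853 203.36537037084435 [0.143, -0.143, -1.559]
{'t': 0.1, 'qpos': array([ 1.06029707e+00,  9.18549871e-02,  1.23177984e+00, -2.03149029e-06,
        1.81978385e+00, -5.66598679e-02]), 'qvel': array([ 2.54543678e-05, -2.34065225e-03, -1.74436372e-03,  5.32516956e-04,
       -4.49029806e-04,  3.51060175e-04]), 'tau': array([ 2.00055161e-03, -4.60221219e+01, -4.19217253e+01, -4.62122705e-05,
        1.07009610e-02,  2.77044478e-05]), 'position': array([0.26291179, 0.53905666, 0.23021305]), 'tool_rot': array([ 2.66351963e+00,  1.66425127e+00, -2.51248619e-03]), 'contact_force': array([-0.03967254, -0.63900599, -0.17878221]), 'wrist_torque': array([-0.01408427,  0.02225534,  0.03581818]), 'opening': 0.9996922688711217}
```

Rotation is a rotation vector; I'll fix the helper.

```bash
sed -i "s/np.asarray(s\['rotation'\])@p/R.from_rotvec(s['rotation']).as_matrix()@p/" h.py
```

```text
(no output)
```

View pics/scene0.png

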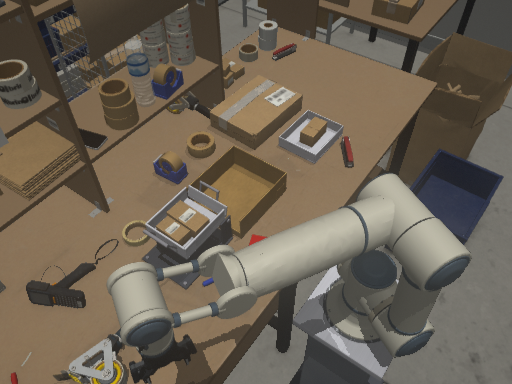

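View pics/top0.png

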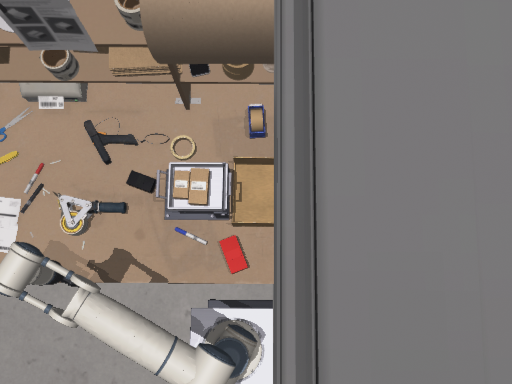

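```bash
python3 - <<'E'
from h import *
s=pickle.load(open('scene0.pkl','rb'));t=pickle.load(open('top0.pkl','rb'))
a=cv2.resize(t['color'][140:235,130:285],None,fx=5,fy=5,interpolation=cv2.INTER_CUBIC)
cv2.imwrite('pics/topc.png',a[:,:,::-1])
a=cv2.resize(s['color'][140:280,110:300],None,fx=4.2,fy=4.2,interpolation=cv2.INTER_CUBIC)
cv2.imwrite('pics/scc.png',a[:,:,::-1])
for q in [(197,188),(181,184),(200,187),(236,190),(255,190),(141,181),(158,185),(100,240)]: print(q,pt(t,*q).round(3))
E
```

```text
(197, 188) [0.574 0.127 0.161]
(181, 184) [0.588 0.184 0.162]
(200, 187) [0.577 0.116 0.163]
(236, 190) [ 0.601 -0.005  0.005]
(255, 190) [ 0.6   -0.079  0.008]
(141, 181) [0.625 0.358 0.043]
(158, 185) [0.576 0.259 0.195]
(100, 240) [ 0.402  0.514 -0.   ]
```

View pics/topc.png

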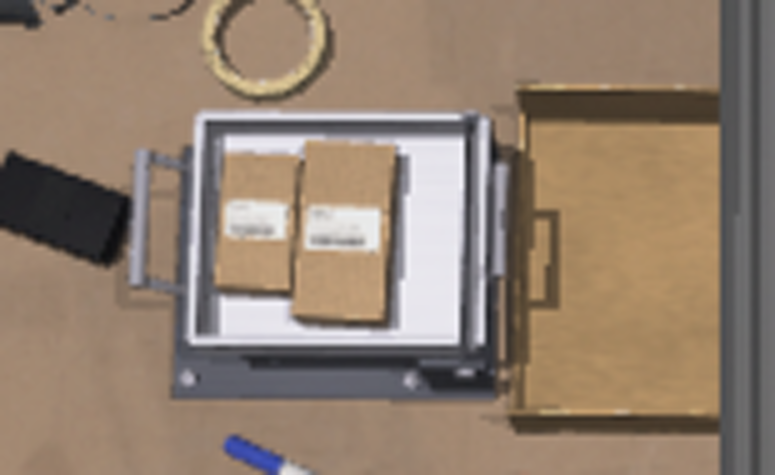

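View pics/scc.png

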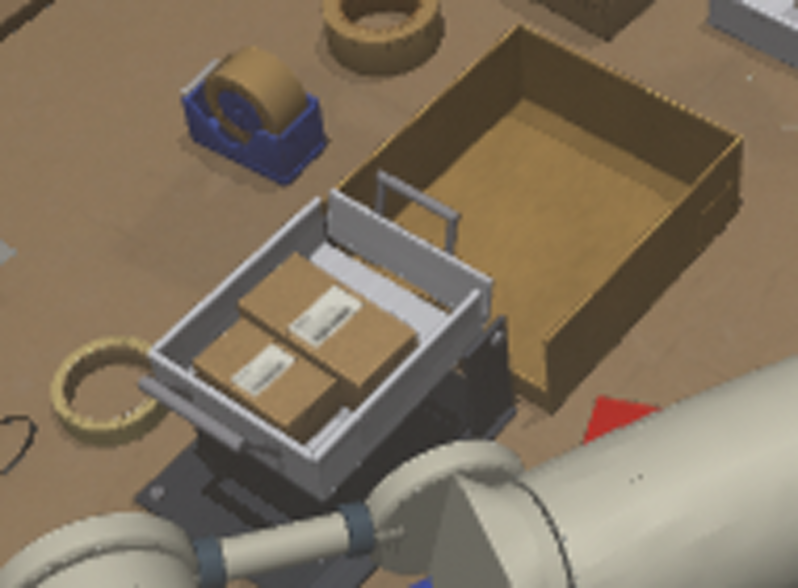

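```bash
cat >> h.py <<'E'
def cloud(s):
    v,u=np.mgrid[0:384,0:512]; z=s['range_z']
    p=np.stack([(u-s['cx'])/s['fx']*z,-(v-s['cy'])/s['fy']*z,-z],-1).reshape(-1,3)
    w=p@R.from_rotvec(s['rotation']).as_matrix().T+s['origin']
    return w[z.ravel()>0]
E
python3 - <<'E'
from h import *
for n in ('scene0','top0'):
    s=pickle.load(open(n+'.pkl','rb'));c=cloud(s)
    for nm,(x0,x1,y0,y1,z0,z1) in dict(rear=(.48,.68,.243,.29,.18,.21),gate=(.48,.68,-.02,.035,.185,.215),rim=(.45,.7,0.0,.235,.155,.172)).items():
        m=c[(c[:,0]>x0)&(c[:,0]<x1)&(c[:,1]>y0)&(c[:,1]<y1)&(c[:,2]>z0)&(c[:,2]<z1)]
        if len(m)<3: print(n,nm,len(m)); continue
        ctr=(m.min(0)+m.max(0))/2; u,sv,vt=np.linalg.svd(m-m.mean(0))
        print(n,nm,len(m),m.min(0).round(3),m.max(0).round(3),m.mean(0).round(4),vt[0].round(3))
E
```

```text
scene0 rear 131 [0.531 0.246 0.182] [0.632 0.268 0.206] [0.5784 0.2614 0.1969] [-1.    -0.007 -0.018]
scene0 gate 74 [0.541 0.001 0.187] [0.623 0.016 0.205] [0.5818 0.0098 0.1977] [-1.    -0.002 -0.012]
scene0 rim 1747 [0.495 0.009 0.155] [0.669 0.235 0.172] [0.5817 0.1401 0.1621] [-0.069 -0.998  0.008]
top0 rear 107 [0.533 0.246 0.18 ] [0.63  0.268 0.208] [0.5795 0.2593 0.1957] [-1.    -0.012 -0.019]
top0 gate 58 [0.543 0.003 0.189] [0.621 0.014 0.206] [0.585  0.0076 0.1986] [-1.     0.028 -0.006]
top0 rim 1263 [0.498 0.015 0.155] [0.669 0.235 0.172] [0.5846 0.1367 0.1622] [ 0.053  0.999 -0.004]
```

```bash
cat >> h.py <<'E'
A0=np.array([[0,1,0],[1,0,0],[0,0,-1.]])  # cols: x=+y,y=+x,z=-z
def plan(target,Rt=None,n=None,vmax=4.0,wmax=8.0):
    "print offset in tool axes; Rt target matrix"
    s=bot.sense(); Rc=R.from_rotvec(s['tool_rot']).as_matrix()
    d=Rc.T@(np.array(target)-s['position'])*100
    r=R.from_matrix(Rc.T@Rt).as_rotvec(degrees=True) if Rt is not None else np.zeros(3)
    print('pos',s['position'].round(4),'tool-axis shift cm',d.round(2),'turn deg',r.round(2),'F',s['contact_force'].round(1),'open',round(s['opening'],2),'t',s['t'],'q',s['qpos'].round(2))
E
python3 -c "
from h import *
plan([.582,.01,.30],A0)"
```

```text
pos [0.2629 0.5391 0.2302] tool-axis shift cm [-33.57  51.87  -6.92] turn deg [ -0.03   0.1  -26.  ] F [-0.  -0.6 -0.2] open 1.0 t 0.1 q [ 1.06  0.09  1.23 -0.    1.82 -0.06]
```

Emit:
arm_command(steps=[[0, 0, 0, 0, 0, -3, 0], [0, 0, 0, 0, 0, -3, 0], [0, 0, 0, 0, 0, -3, 0], [0, 0, 0, 0, 0, -2, 0], [0, 0, 0, 0, 0, 0, 0]])

```text
t: 0.6
position: [0.2633, 0.5397, 0.3447]
tool_rot: [-2.662, -1.663, -0.008]
contact_force: [0.4, 0.5, -0.3]
opening: 0.496
```

```bash
python3 -c "
from h import *
plan([.582,.01,.30],A0)"
```

```text
pos [0.2633 0.5397 0.3447] tool-axis shift cm [-33.66  51.87   4.3 ] turn deg [  0.09  -0.3  -26.  ] F [ 0.4  0.5 -0.3] open 0.5 t 0.6 q [ 1.06  0.14  0.97 -0.    2.02 -0.06]
```

Emit:
arm_command(steps=[[0, 0, -6.5, 0, 0, 0, 0], [0, 0, -6.5, 0, 0, 0, 0], [0, 0, -6.5, 0, 0, 0, 0], [0, 0, -6.5, 0, 0, 0, 0], [0, 0, 0, -4, 2.4, 0, 0]])

```text
t: 1.1
position: [0.2851, 0.5016, 0.3366]
tool_rot: [-2.211, -2.231, 0.009]
contact_force: [2.4, 0.2, 0.3]
opening: 0.497
```

Emit:
arm_command(steps=[[0, 0, 0, -4, 2.4, 0, 0], [0, 0, 0, -4, 2.4, 0, 0], [0, 0, 0, -4, 2.4, 0, 0], [0, 0, 0, -4, 2.4, 0, 0], [0, 0, 0, -4, 2.4, 0, 0]])

```text
t: 1.6
position: [0.4074, 0.2975, 0.3391]
tool_rot: [-2.221, -2.221, 0.004]
contact_force: [0.9, 0.8, 0.1]
opening: 0.5
```

Emit:
arm_command(steps=[[0, 0, 0, -4, 2.4, 0, 0], [0, 0, 0, -4, 2.4, 0, 0], [0, 0, 0, -4, 2.4, 0, 0], [0, 0, 0, -4, 2.4, 0, 0], [0, 0, 0, -4, 2.4, 0, 0]])

```text
t: 2.1
position: [0.5275, 0.0974, 0.3391]
tool_rot: [-2.22, -2.22, 0.003]
contact_force: [-0.8, 0.6, 0.0]
opening: 0.502
```

```bash
python3 -c "
from h import *
plan([.582,.01,.30],A0)"
```

```text
pos [0.5275 0.0974 0.3391] tool-axis shift cm [-8.74  5.46  3.9 ] turn deg [-0.15  0.01 -0.  ] F [-0.8  0.6  0. ] open 0.5 t 2.1 q [ 0.12 -0.03  1.16  0.    2.01 -1.45]
```

Emit:
arm_command(steps=[[0, 0, 0, -3, 1.8, 1, 0], [0, 0, 0, -3, 1.8, 1, 0], [0, 0, 0, -2.7, 1.8, 2, 0], [0, 0, 0, 0, 0, 2, 0], [0, 0, 0, 0, 0, 0, 0]])

```text
t: 2.6
position: [0.58, 0.0114, 0.275]
tool_rot: [-2.218, -2.214, 0.01]
contact_force: [0.3, 0.7, 0.3]
opening: 0.501
```

```bash
python3 -c "
from h import *
plan([.582,.01,.18],A0)
snap('wrist','w1');snap('scene','s1')
a=cv2.imread('pics/s1.png');b=cv2.imread('pics/w1.png')
cv2.imwrite('pics/s1c.png',cv2.resize(a[120:280,100:310],None,fx=3.8,fy=3.6))
"
```

```text
pos [0.58   0.0114 0.275 ] tool-axis shift cm [-0.14  0.29  9.5 ] turn deg [-0.55 -0.03 -0.1 ] F [0.3 0.7 0.3] open 0.5 t 2.6 q [-0.04  0.06  1.19  0.    1.91 -1.61]
```

View pics/s1c.png

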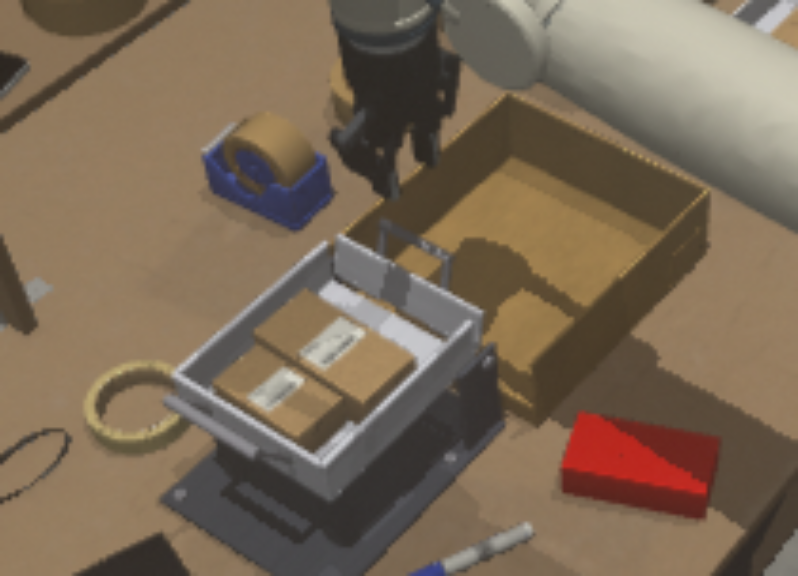

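View pics/w1.png

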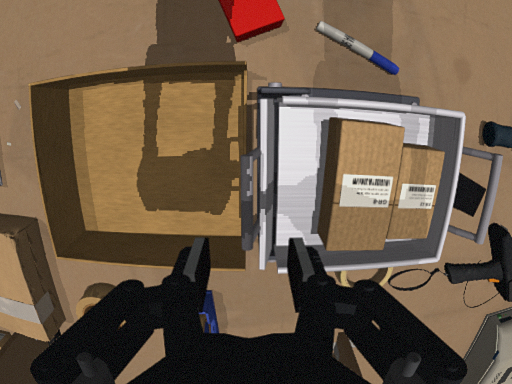

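Emit:
arm_command(steps=[[0, 0, 0, -0.1, 0.2, 3, 0], [0, 0, 0, 0, 0, 3, 0], [0, 0, 0, 0, 0, 2, 0], [0, 0, 0, 0, 0, 1.3, 0], [0, 0, 0, 0, 0, 0, 0]])

```text
t: 3.2
position: [0.5824, 0.0119, 0.1873]
tool_rot: [-2.219, -2.222, 0.002]
contact_force: [0.2, -0.4, 0.6]
opening: 0.498
```

Emit:
arm_command(steps=[[0, 0, 0, 0, 0, 0, 1], [0, 0, 0, 0, 0, 0, 1], [0, 0, 0, 0, 0, 0, 1], [0, 0, 0, 0, 0, 0, 1], [0, 0, 0, 0, 0, 0, 1]], squeeze=30)

```text
t: 3.7
position: [0.5837, 0.0111, 0.1904]
tool_rot: [2.22, 2.219, 0.004]
contact_force: [-0.1, -0.5, 5.4]
opening: 0.096
```

```bash
python3 -c "
from h import *
plan([.582,.01,.18],A0)
snap('wrist','w2');snap('scene','s2')
a=cv2.imread('pics/s2.png')
cv2.imwrite('pics/s2c.png',cv2.resize(a[120:280,100:310],None,fx=3.8,fy=3.6))
"
```

```text
pos [0.5837 0.0111 0.1904] tool-axis shift cm [-0.11 -0.18  1.04] turn deg [ 0.2   0.02 -0.01] F [-0.1 -0.5  5.4] open 0.1 t 3.7 q [-0.04  0.04  1.36 -0.    1.74 -1.61]
```

View pics/w2.png

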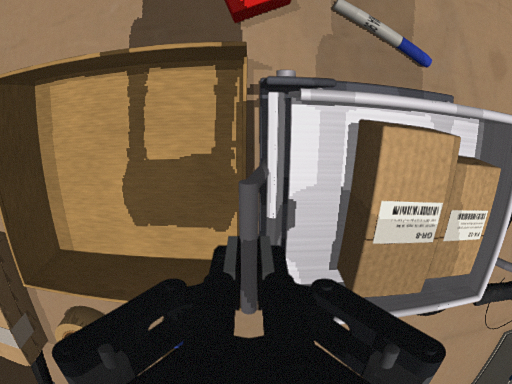

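View pics/s2c.png

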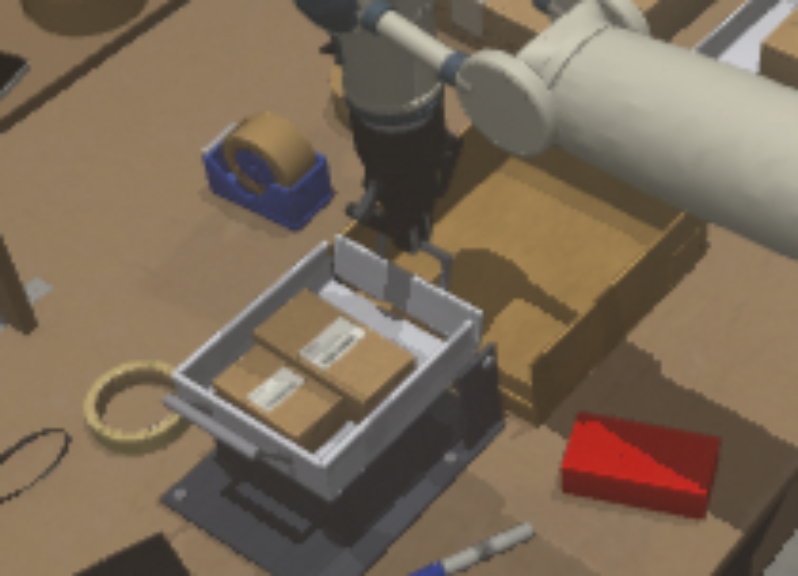

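```bash
python3 - <<'E'
from h import *
def rows(b0,b1,a0,a1,n,r=.0846,d=.009):
    py,pz=.037,.115
    f=lambda b,a:(np.array([py-r*np.sin(b)+d*np.sin(a),pz+r*np.cos(b)-d*np.cos(a)]))
    B=np.linspace(b0,b1,n+1);A=np.linspace(a0,a1,n+1)
    for i in range(n):
        dd=f(B[i+1],A[i+1])-f(B[i],A[i]); a=A[i]
        # tool x=(cos a, sin a) in (y,z); tool z=(sin a,-cos a)
        print(np.round([np.degrees(A[i+1]-A[i]),100*(dd@[np.cos(a),np.sin(a)]),100*(dd@[np.sin(a),-np.cos(a)])],2), f(B[i+1],A[i+1]).round(3))
rows(.31,1.70,0,np.radians(45),15)
E
```

```text
[ 3.   -0.69  0.27] [0.004 0.184]
[ 3.   -0.68  0.3 ] [-0.002  0.18 ]
[ 3.   -0.66  0.33] [-0.009  0.177]
[ 3.   -0.65  0.36] [-0.014  0.172]
[ 3.   -0.63  0.39] [-0.02   0.167]
[ 3.   -0.62  0.41] [-0.025  0.161]
[ 3.   -0.6   0.44] [-0.029  0.155]
[ 3.   -0.58  0.47] [-0.033  0.149]
[ 3.   -0.56  0.49] [-0.036  0.142]
[ 3.   -0.54  0.51] [-0.038  0.135]
[ 3.   -0.52  0.54] [-0.04   0.128]
[ 3.   -0.5   0.56] [-0.041  0.12 ]
[ 3.   -0.48  0.58] [-0.042  0.113]
[ 3.   -0.45  0.6 ] [-0.042  0.105]
[ 3.   -0.43  0.62] [-0.041  0.098]
```

Emit:
arm_command(steps=[[0, 3, 0, -0.69, 0, 0.27, 1], [0, 3, 0, -0.68, 0, 0.3, 1], [0, 3, 0, -0.66, 0, 0.33, 1], [0, 3, 0, -0.65, 0, 0.36, 1], [0, 3, 0, -0.63, 0, 0.39, 1]])

```text
t: 4.3
position: [0.5838, -0.0198, 0.17]
tool_rot: [-2.081, -2.082, -0.28]
contact_force: [1.3, 1.0, 2.6]
opening: 0.098
```

```bash
python3 -c "
from h import *
plan([.583,-.02,.167],R.from_euler('x',15,degrees=True).as_matrix()@A0)
"
```

```text
pos [ 0.5838 -0.0198  0.17  ] tool-axis shift cm [-0.09 -0.08  0.28] turn deg [ 0.18 -0.13  0.05] F [1.3 1.  2.6] open 0.1 t 4.3 q [-0.24  0.07  1.38  0.26  1.75 -1.77]
```

Tracking well with low force; continue.

Emit:
arm_command(steps=[[0, 3, 0, -0.62, 0, 0.41, 1], [0, 3, 0, -0.6, 0, 0.44, 1], [0, 3, 0, -0.58, 0, 0.47, 1], [0, 3, 0, -0.56, 0, 0.49, 1], [0, 3, 0, -0.54, 0, 0.51, 1]])

```text
t: 4.8
position: [0.5838, -0.0386, 0.1377]
tool_rot: [-1.926, -1.927, -0.521]
contact_force: [1.1, 0.8, 1.6]
opening: 0.1
```

```bash
python3 -c "
from h import *
plan([.583,-.038,.135],R.from_euler('x',30,degrees=True).as_matrix()@A0)
snap('scene','s3')
a=cv2.imread('pics/s3.png')
cv2.imwrite('pics/s3c.png',cv2.resize(a[120:280,100:310],None,fx=3.8,fy=3.6))
"
```

```text
pos [ 0.5838 -0.0386  0.1377] tool-axis shift cm [-0.08 -0.08  0.26] turn deg [ 0.15 -0.12  0.05] F [1.1 0.8 1.6] open 0.1 t 4.8 q [-0.4   0.16  1.4   0.49  1.77 -1.92]
```

View pics/s3c.png

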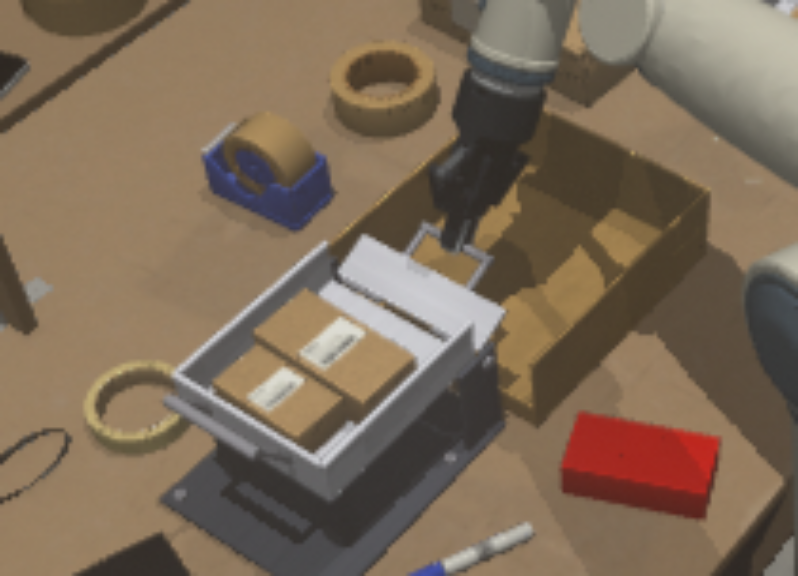

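The gate is about two thirds down, still gripped at (455,240). I carry on down to the stop.

Emit:
arm_command(steps=[[0, 3, 0, -0.52, 0, 0.54, 1], [0, 3, 0, -0.5, 0, 0.56, 1], [0, 3, 0, -0.48, 0, 0.58, 1], [0, 3, 0, -0.45, 0, 0.6, 1], [0, 3, 0, -0.43, 0, 0.62, 1]])

```text
t: 5.35
position: [0.5837, -0.0411, 0.1001]
tool_rot: [-1.76, -1.76, -0.732]
contact_force: [1.8, -1.1, 1.7]
opening: 0.102
```

```bash
python3 -c "
from h import *
plan([.583,-.041,.098],R.from_euler('x',45,degrees=True).as_matrix()@A0)
snap('scene','s4')
a=cv2.imread('pics/s4.png')
cv2.imwrite('pics/s4c.png',cv2.resize(a[120:280,100:310],None,fx=3.8,fy=3.6))
"
```

```text
pos [ 0.5837 -0.0411  0.1001] tool-axis shift cm [-0.14 -0.07  0.15] turn deg [ 0.11 -0.04  0.04] F [ 1.8 -1.1  1.7] open 0.1 t 5.35 q [-0.5   0.29  1.42  0.69  1.81 -2.04]
```

View pics/s4c.png

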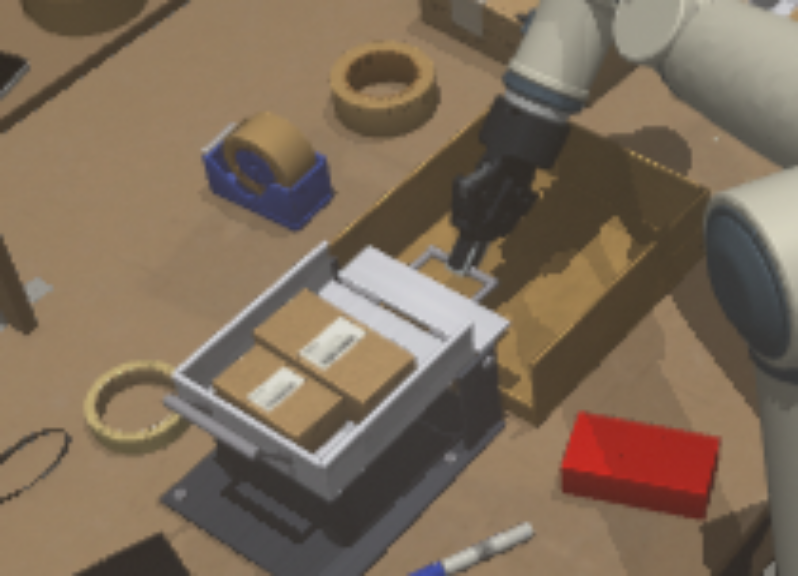

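Emit:
arm_command(steps=[[0, 0, 0, -0.2, 0, 0.2, 1], [0, 0, 0, -0.2, 0, 0.2, 1], [0, 0, 0, 0, 0, 0, 1], [0, 0, 0, 0, 0, 0, 0.4], [0, 0, 0, 0, 0, 0, 0.4]])

```text
t: 5.9
position: [0.583, -0.0406, 0.0939]
tool_rot: [-1.761, -1.761, -0.728]
contact_force: [0.2, 0.1, 0.3]
opening: 0.305
```

Emit:
arm_command(steps=[[0, 0, 0, 0, 0, 0, 0.4], [0, 0, 0, 0, 0, 0, 0.4], [0, 0, 0, 0, 0, -1, 0.4], [0, 0, 0, 0, 0, -2, 0.4], [0, 0, 0, 0, 0, -3, 0.4]])

```text
t: 6.4
position: [0.5824, -0.0827, 0.1359]
tool_rot: [-1.758, -1.758, -0.727]
contact_force: [0.1, 0.6, 0.3]
opening: 0.299
```

```bash
python3 -c "
from h import *
plan([.582,.0,.32],A0)
s=snap('scene','s5')
a=cv2.imread('pics/s5.png')
cv2.imwrite('pics/s5c.png',cv2.resize(a[120:280,100:310],None,fx=3.8,fy=3.6))
c=cloud(s)
for y in np.arange(-.06,.05,.008):
    m=c[(abs(c[:,1]-y)<.004)&(c[:,0]>.51)&(c[:,0]<.535)&(c[:,2]>.06)&(c[:,2]<.15)]
    print(round(y,3),len(m),m[:,2].mean().round(4) if len(m) else '')
m=c[(abs(c[:,0]-.582)<.036)&(c[:,1]<-.03)&(c[:,1]>-.07)&(c[:,2]>.08)&(c[:,2]<.13)]
print(m.min(0),m.max(0),m.mean(0),len(m))
"
```

```text
pos [ 0.5824 -0.0827  0.1359] tool-axis shift cm [18.88 -0.07 -7.14] turn deg [ -0.16 -45.07   0.  ] F [0.1 0.6 0.3] open 0.3 t 6.4 q [-0.56  0.32  1.32  0.69  1.9  -2.03]
-0.06 0 
-0.052 0 
-0.044 0 
-0.036 0 
-0.028 0 
-0.02 0 
-0.012 7 0.1127
-0.004 11 0.1153
0.004 13 0.1156
0.012 9 0.1165
0.02 3 0.1139
0.028 1 0.1187
0.036 1 0.123
0.044 2 0.1215
[ 0.54621261 -0.05417828  0.09789669] [ 0.61692722 -0.03120799  0.11171322] [ 0.5842901  -0.04481075  0.10704145] 54
```

View pics/s5c.png

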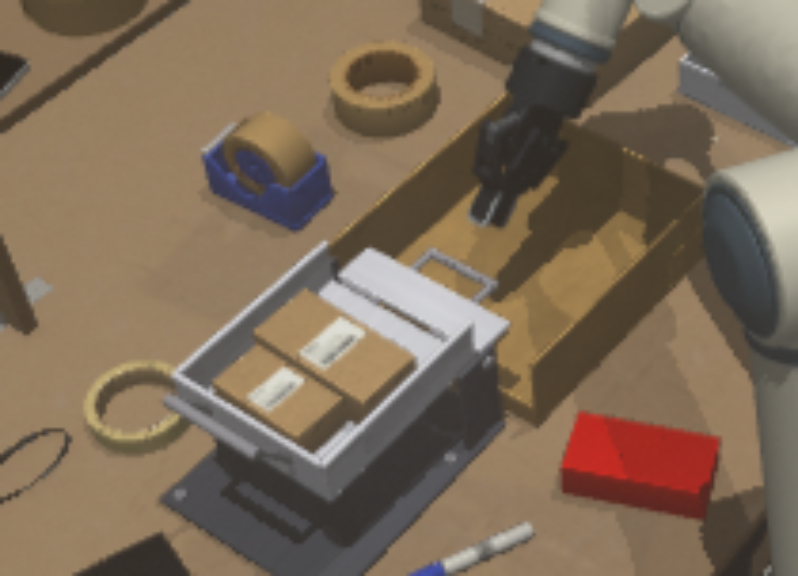

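Emit:
arm_command(steps=[[0, 0, 0, 2.6, 0, -2.6, 0], [0, 0, 0, 2.6, 0, -2.6, 0], [0, 0, 0, 2.6, 0, -2.6, 0], [0, 0, 0, 2.6, 0, -2.6, 0], [0, 0, 0, 2.6, 0, -2.6, 0]])

```text
t: 6.95
position: [0.5827, -0.0832, 0.3219]
tool_rot: [-1.761, -1.76, -0.729]
contact_force: [-0.1, -0.3, -0.2]
opening: 0.505
```

Emit:
arm_command(steps=[[0, -7.5, 0, 0, 0, 0, 0], [0, -7.5, 0, 0, 0, 0, 0], [0, -7.5, 0, 0, 0, 0, 0], [0, -7.5, 0, 0, 0, 0, 0], [0, -7.5, 0, 0, 0, 0, 0]])

```text
t: 7.45
position: [0.583, -0.0836, 0.3218]
tool_rot: [-2.159, -2.157, -0.138]
contact_force: [0.0, -0.0, -0.3]
opening: 0.505
```

Emit:
arm_command(steps=[[0, -7.5, 0, 0, 0, 0, 0], [0, 0, 0, 4, 0, 0, 0], [0, 0, 0, 4, 0, 0, 0], [0, 0, 0, 4, 0, 0, 0], [0, 0, 0, 4, 0, 0, 0]])

```text
t: 7.95
position: [0.5828, 0.0785, 0.3206]
tool_rot: [2.222, 2.221, 0.001]
contact_force: [1.2, -0.3, 0.4]
opening: 0.495
```

```bash
python3 -c "
from h import *
plan([.582,.263,.30],A0)"
```

```text
pos [0.5828 0.0785 0.3206] tool-axis shift cm [18.45 -0.09  2.07] turn deg [ 0.03 -0.01 -0.03] F [ 1.2 -0.3  0.4] open 0.5 t 7.95 q [ 0.08  0.1   1.07  0.    1.98 -1.49]
```

Emit:
arm_command(steps=[[0, 0, 0, 4, 0, 0, 0.2], [0, 0, 0, 4, 0, 0, 0.2], [0, 0, 0, 4, 0, 0, 0.2], [0, 0, 0, 4, 0, 0, 0.2], [0, 0, 0, 2.4, -0.1, 0, 0.2]])

```text
t: 8.45
position: [0.5816, 0.2638, 0.32]
tool_rot: [-2.219, -2.223, -0.0]
contact_force: [1.2, -0.8, 0.1]
opening: 0.401
```

Emit:
arm_command(steps=[[0, 0, 0, 0, 0, 3, 0.2], [0, 0, 0, 0, 0, 3, 0.2], [0, 0, 0, 0, 0, 0, 0.2], [0, 0, 0, 0, 0, 0, 0.2], [0, 0, 0, 0, 0, 0, 0.2]])

```text
t: 8.95
position: [0.5826, 0.261, 0.263]
tool_rot: [2.221, 2.22, 0.005]
contact_force: [-0.7, -0.8, 0.5]
opening: 0.402
```

```bash
python3 -c "
from h import *
plan([.582,.2625,.175],A0)
snap('wrist','w3')
"
```

```text
pos [0.5826 0.261  0.263 ] tool-axis shift cm [ 0.14 -0.09  8.8 ] turn deg [ 0.19 -0.07 -0.03] F [-0.7 -0.8  0.5] open 0.4 t 8.95 q [ 0.37  0.2   1.05  0.    1.88 -1.2 ]
```

View pics/w3.png

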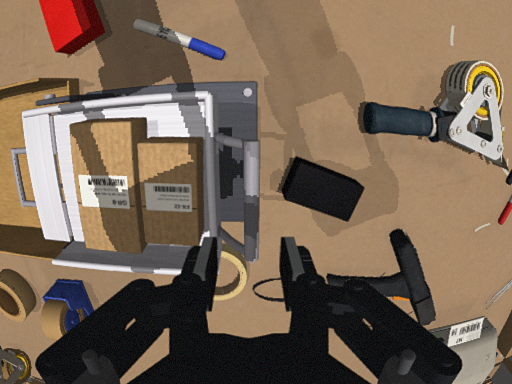

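Emit:
arm_command(steps=[[0, 0, 0, 0.15, -0.1, 3, 0.2], [0, 0, 0, 0, 0, 3, 0.2], [0, 0, 0, 0, 0, 1.7, 0.2], [0, 0, 0, 0, 0, 1.2, 0.2], [0, 0, 0, 0, 0, 0, 0.2]])

```text
t: 9.5
position: [0.5809, 0.2624, 0.1705]
tool_rot: [-2.221, -2.221, 0.002]
contact_force: [-0.2, 0.4, 0.4]
opening: 0.402
```

Emit:
arm_command(steps=[[0, 0, 0, 0, 0, 0, 1], [0, 0, 0, 0, 0, 0, 1], [0, 0, 0, 0, 0, 0, 1], [0, 0, 0, 0, 0, 0, 1], [0, 0, 0, 0, 0, 0, 1]], squeeze=80)

```text
t: 10.0
position: [0.5818, 0.2631, 0.1736]
tool_rot: [2.22, 2.221, 0.006]
contact_force: [0.2, 1.2, 5.6]
opening: 0.111
```

```bash
python3 - <<'E'
from h import *
plan([.582,.2625,.175],A0)
s=snap('scene','s6')
a=cv2.imread('pics/s6.png')
cv2.imwrite('pics/s6c.png',cv2.resize(a[120:280,100:310],None,fx=3.8,fy=3.6))
# arc rows, tool stays vertical, tilting ry optionally
r=np.hypot(.225,.078);b0=np.arctan2(.078,.225)
T=np.linspace(0,.68,18)
for i in range(17):
    f=lambda t:100*r*np.array([np.cos(b0+t),-np.sin(b0+t)])
    print(round(T[i+1],2),(f(T[i+1])-f(T[i])).round(2))
E
```

```text
pos [0.5818 0.2631 0.1736] tool-axis shift cm [-0.06  0.02 -0.14] turn deg [ 0.22 -0.1   0.01] F [0.2 1.2 5.6] open 0.11 t 10.0 q [ 0.37  0.19  1.23  0.    1.72 -1.2 ]
0.04 [-0.33 -0.89]
0.08 [-0.37 -0.88]
0.12 [-0.4  -0.86]
0.16 [-0.43 -0.85]
0.2 [-0.47 -0.83]
0.24 [-0.5  -0.81]
0.28 [-0.53 -0.79]
0.32 [-0.56 -0.77]
0.36 [-0.59 -0.74]
0.4 [-0.62 -0.72]
0.44 [-0.65 -0.69]
0.48 [-0.68 -0.67]
0.52 [-0.71 -0.64]
0.56 [-0.73 -0.61]
0.6 [-0.75 -0.58]
0.64 [-0.78 -0.55]
0.68 [-0.8  -0.52]
```

View pics/s6c.png

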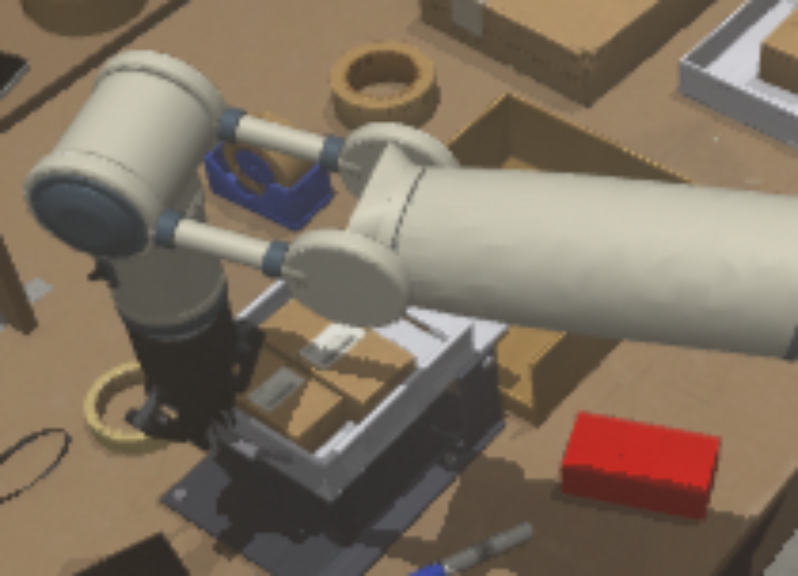

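Emit:
arm_command(steps=[[0, 0, 0, -0.33, 0, -0.89, 1], [0, 0, 0, -0.37, 0, -0.88, 1], [0, 0, 0, -0.4, 0, -0.86, 1], [0, 0, 0, -0.43, 0, -0.85, 1], [0, 0, 0, 0, 0, 0, 1]])

```text
t: 10.55
position: [0.5817, 0.249, 0.2069]
tool_rot: [-2.219, -2.222, -0.007]
contact_force: [2.8, 6.6, 0.8]
opening: 0.111
```

```bash
python3 - <<'E'
from h import *
plan([.582,.2478,.2084],A0)
s=snap('scene','s7')
a=cv2.imread('pics/s7.png')
cv2.imwrite('pics/s7c.png',cv2.resize(a[120:280,100:310],None,fx=3.8,fy=3.6))
E
```

```text
pos [0.5817 0.249  0.2069] tool-axis shift cm [-0.12  0.03 -0.15] turn deg [ 0.15 -0.22  0.08] F [2.8 6.6 0.8] open 0.11 t 10.55 q [ 0.35  0.17  1.18  0.    1.78 -1.22]
```

View pics/s7c.png

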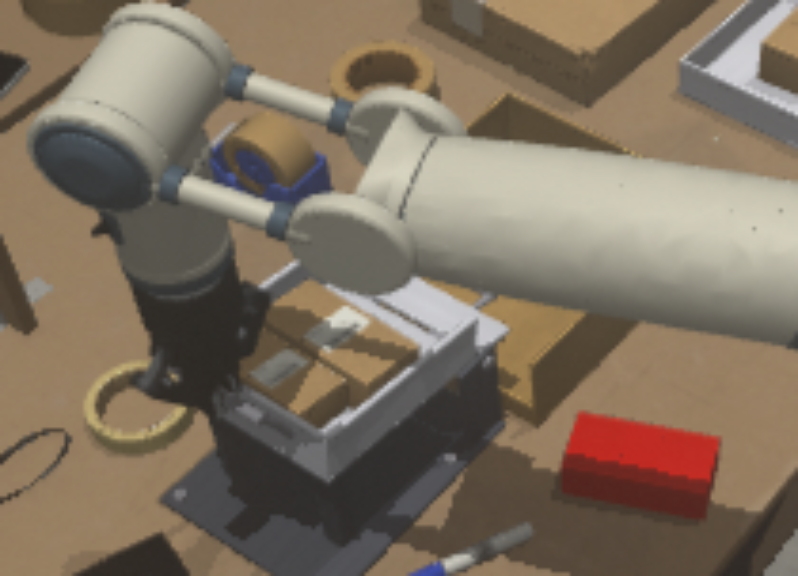

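Tray is rising with the grip held and low forces, so I continue.

Emit:
arm_command(steps=[[0, 0, 0, -0.47, 0, -0.83, 1], [0, 0, 0, -0.5, 0, -0.81, 1], [0, 0, 0, -0.53, 0, -0.79, 1], [0, 0, 0, -0.56, 0, -0.77, 1], [0, 0, 0, -0.59, 0, -0.74, 1]])

```text
t: 11.1
position: [0.5818, 0.2243, 0.2456]
tool_rot: [-2.215, -2.224, -0.01]
contact_force: [6.6, 13.6, -2.1]
opening: 0.109
```

Emit:
arm_command(steps=[[0, 0, 0, -0.62, 0, -0.72, 1], [0, 0, 0, -0.65, 0, -0.69, 1], [0, 0, 0, -0.68, 0, -0.67, 1], [0, 0, 0, -0.71, 0, -0.64, 1], [0, 0, 0, -0.73, 0, -0.61, 1]])

```text
t: 11.6
position: [0.5819, 0.1913, 0.2807]
tool_rot: [-2.214, -2.226, -0.016]
contact_force: [4.8, 14.7, 5.1]
opening: 0.106
```

Emit:
arm_command(steps=[[0, 0, 0, -0.75, 0, -0.58, 1], [0, 0, 0, -0.78, 0, -0.55, 1], [0, 0, 0, 0, 0, 0, 1], [0, 0, 0, 0, 0, 0, 1], [0, 0, 0, 0, 0, 0, 1]])

```text
t: 12.1
position: [0.582, 0.1747, 0.2936]
tool_rot: [2.217, 2.225, 0.016]
contact_force: [3.3, 9.7, 8.7]
opening: 0.11
```

```bash
python3 - <<'E'
from h import *
plan([.582,.1745,.2934],A0)
for n in ('scene','top'): snap(n,n+'8')
a=cv2.imread('pics/scene8.png');b=cv2.imread('pics/top8.png')
a=cv2.resize(a[110:290,110:310],(600,540));b=cv2.resize(b[140:235,130:285],(775,475))
cv2.imwrite('pics/s8c.png',a);cv2.imwrite('pics/t8c.png',b)
E
```

```text
pos [0.582  0.1747 0.2936] tool-axis shift cm [-0.02 -0.    0.02] turn deg [ 0.44 -0.39  0.21] F [3.3 9.7 8.7] open 0.11 t 12.1 q [ 0.23  0.13  1.08  0.01  1.92 -1.34]
```

View pics/s8c.png

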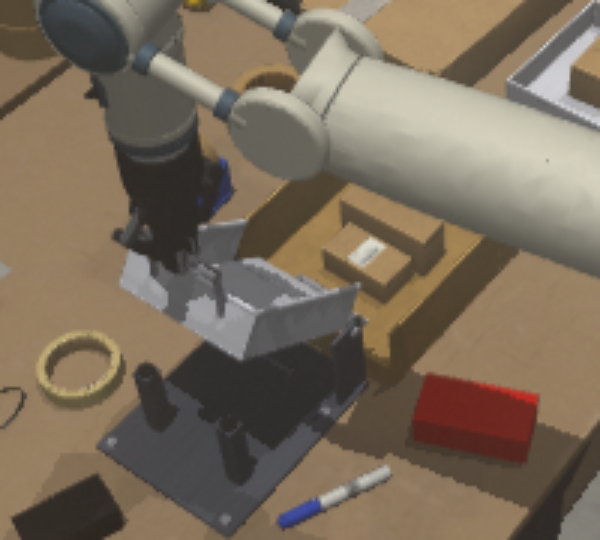

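View pics/t8c.png

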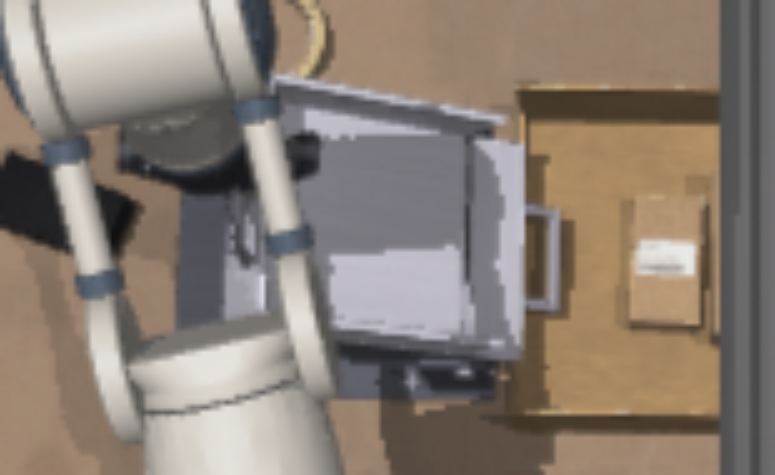

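Emit:
arm_command(steps=[[0, 0, 0, 0, 0, 0, 0.4], [0, 0, 0, 0, 0, 0, 0.4], [0, 0, 0, 0, 0, 0, 0.4], [0, 0, 0, 0, 0, -1, 0.4], [0, 0, 0, 0, 0, -3, 0.4]])

```text
t: 12.7
position: [0.5804, 0.1711, 0.3267]
tool_rot: [-2.219, -2.218, 0.01]
contact_force: [0.5, 0.0, 0.1]
opening: 0.301
```

Emit:
arm_command(steps=[[0, 0, 0, 4, 0, -3, 0.4], [0, 0, 0, 4, 0, -3, 0.4], [0, 0, 0, 4, 0, 0, 0.4], [0, 0, 0, 4, 0, 0, 0.4], [0, 0, 0, 0, 0, 0, 0.4]])

```text
t: 13.2
position: [0.5805, 0.3361, 0.3877]
tool_rot: [-2.214, -2.226, 0.004]
contact_force: [0.5, -0.3, -0.7]
opening: 0.299
```

```bash
python3 - <<'E'
from h import *
plan([.582,.1745,.2934],A0)
s=snap('scene','scene9')
a=cv2.resize(cv2.imread('pics/scene9.png')[110:290,110:310],(660,594))
cv2.imwrite('pics/s9c.png',a)
E
```

```text
pos [0.5805 0.3361 0.3877] tool-axis shift cm [-16.16   0.1    9.43] turn deg [-0.19  0.02  0.31] F [ 0.5 -0.3 -0.7] open 0.3 t 13.2 q [ 0.47  0.42  0.55  0.    2.17 -1.1 ]
```

View pics/s9c.png

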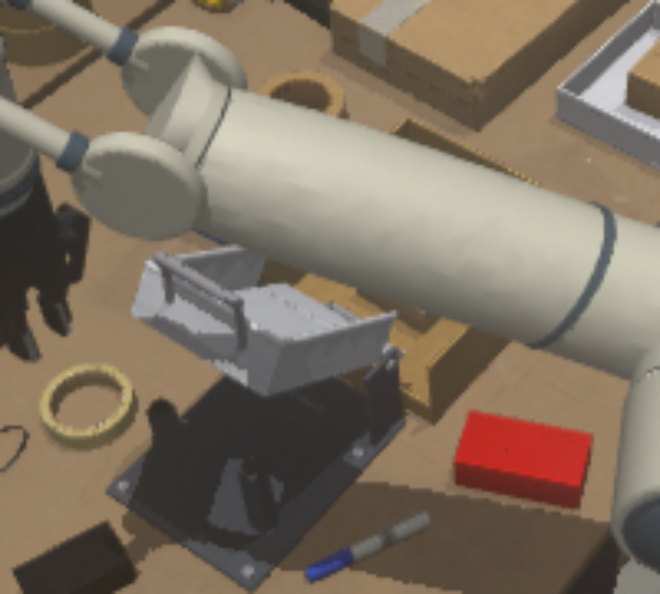

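Emit:
arm_command(steps=[[0, 0, 0, 4, -2.5, 0, 0.4], [0, 0, 0, 4, -2.5, 0, 0.4], [0, 0, 0, 4, -2.5, 0, 0.4], [0, 0, 0, 4, -2.5, 0, 0.4], [0, 0, 0, 4, -2.5, 0, 0.4]])

```text
t: 13.75
position: [0.4556, 0.5313, 0.3911]
tool_rot: [2.224, 2.219, 0.001]
contact_force: [0.9, 1.0, 1.1]
opening: 0.298
```

Emit:
arm_command(steps=[[0, 0, 0, 2, -3, -2, 0.4], [0, 0, 0, 2, -3, -2, 0.4], [0, 0, 0, 2, -2, 0, 0.4], [0, 0, 0, 0, 0, 0, 0.4], [0, 0, 0, 0, 0, 0, 0.4]])

```text
t: 14.25
position: [0.3749, 0.5884, 0.428]
tool_rot: [-2.222, -2.221, -0.005]
contact_force: [0.8, -1.0, 0.2]
opening: 0.3
```

```bash
python3 - <<'E'
from h import *
plan([.582,.1745,.2934],A0)
s=snap('scene','scene10')
a=cv2.resize(cv2.imread('pics/scene10.png')[90:270,130:330],(760,594*760//660))
a=a[:600];cv2.imwrite('pics/s10c.png',a)
E
```

```text
pos [0.3749 0.5884 0.428 ] tool-axis shift cm [-41.41  20.7   13.41] turn deg [ 0.12 -0.13 -0.03] F [ 0.8 -1.   0.2] open 0.3 t 14.25 q [ 0.95  0.64  0.17 -0.    2.33 -0.62]
```

View pics/s10c.png

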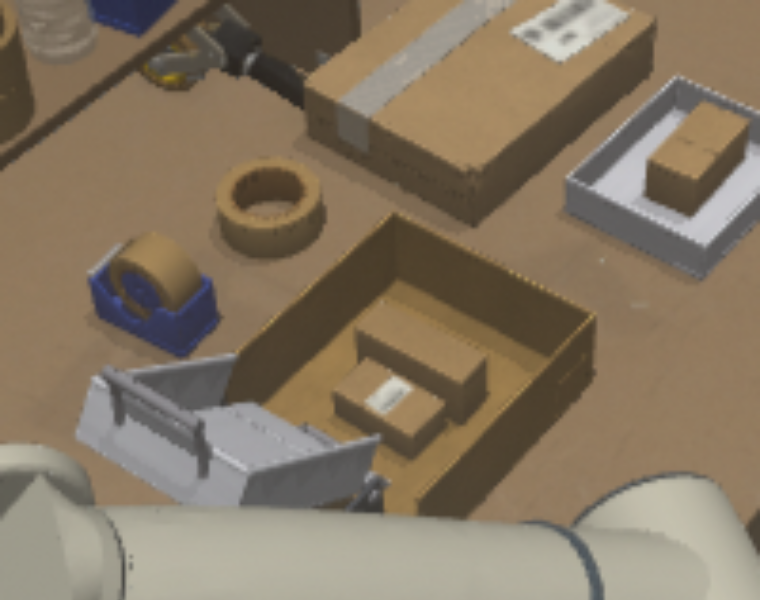

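```bash
python3 - <<'E'
from h import *
s=pickle.load(open('scene10.pkl','rb'));o=pickle.load(open('scene0.pkl','rb'))
k=760/200; px=lambda u,v:(130+round(u/k),90+round(v/3.8))
for nm,u,v in [('short top',395,392),('long top',430,340),('gate',300,450),('tray floor',245,440),('far wall top',500,265),('other top',705,122)]:
    print(nm,pt(s,*px(u,v)).round(3))
c=cloud(s)
for nm,z0,z1 in (('short',.035,.052),('long',.058,.08)):
    m=c[(c[:,0]>.49)&(c[:,0]<.68)&(c[:,1]<-.06)&(c[:,1]>-.24)&(c[:,2]>z0)&(c[:,2]<z1)]
    print(nm,len(m),np.percentile(m,3,0).round(3),np.percentile(m,97,0).round(3))
print(pt(o,313,127).round(3),pt(s,313,127).round(3))
E
```

```text
short top [ 0.583 -0.117  0.046]
long top [ 0.583 -0.173  0.072]
gate [0.573 0.031 0.113]
tray floor [0.602 0.07  0.141]
far wall top [ 0.567 -0.272  0.1  ]
other top [ 0.532 -0.616  0.065]
short 444 [ 0.527 -0.157  0.037] [ 0.637 -0.081  0.051]
long 386 [ 0.526 -0.186  0.06 ] [ 0.65  -0.142  0.077]
[ 0.526 -0.583  0.064] [ 0.526 -0.582  0.064]
```

```bash
python3 -c "
from rig import bot
print(bot.close_job())"
```

```text
the job is handed in; nothing more can be done
None
```

The job is handed in with both cartons in the cardboard bin and the gate down. I swung the gate down by its handle to about 1.56 rad or a little more, estimated from the handle's height. Then I lifted the tray by its rear handle to about 0.64 rad, again estimated from the arc, and both cartons slid out. I released the handle and backed the arm away at about 14 s. The tray stayed tipped, and forces during the lift stayed below about 17 N.

Last checks from the scene camera:
- **Cartons:** the short one lies flat with its top at z 0.046. The long one came to rest on its side edge with its top at z 0.072. Both are well inside the bin walls and clear of the gate. I took only one final picture with the arm out of the way, so I did not measure their speed separately.
- **Gate:** it looked in line with the tray floor. I did not remeasure its angle after the cartons slid over it.
- **Other carton:** the carton in the plain tray has not moved.

No check failed. One early disagreement: the gate handle stood about 15 mm farther out than the description gives for a shut gate, so the gate was probably already slightly open at the start.

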